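# Switch on a coil and hold a field probe inside its bore

### The arm

A 6-joint arm with a two-finger parallel gripper is mounted at the origin on the work surface. World frame = base frame: x ahead of the robot, y to its left, z up, the work surface at z = 0. Lengths are in m, angles in rad, forces in N, time in s.
With the tool pointing down it reaches from about 0.375 to 0.9 m from the base axis. Payload 3.1 kg.
Tool frame: the origin (TCP) lies at the centre of the arm's flange, where the gripper is bolted on; the fingertips stand tip_reach ahead of it and the grasp point (between the pads) lies 164 mm ahead of it (tip_reach is the distance from the TCP to the fingertips, in m); z points along the fingers, y is the direction in which the jaws open and shut (so a half turn about z gives the same grasp; the last joint's range is limited). The gripper opens to 87 mm and grips with 3 to 60 N. Pads are 19 mm wide; open, the fingers measure 117 mm over their backs; the gripper's body (75 mm by 190 mm) begins 51 mm behind the grasp point.
Start: joints at [1.167, 0.527, 1.433, -0, 1.181, -0.178], TCP at [0.139, 0.609, 0.405] pointing down, gripper open.
Joint ranges: [-3.08, 3.08], [-0.75, 2.2], [0.22, 2.44], [-1.43, 4.57], [0, 2.65], [-2.85, 2.85]. Speed limits (rad/s): [2.79, 2.79, 3.14, 3.14, 3.14, 3.14].

### API

Orientations are given as a unit quaternion [x, y, z, w].
In Python, from rig import get_obs, camera, hand_in, tip_reach gives the robot as it stands. The module is installed in compiled form; this text tells all that it offers.
- The arm moves only by the tool servo_tool, never from a script. Its argument "steps" is one flat list of numbers, 5 for each row, row after row: the finger opening in m, from 0 to 0.087, then the shift along the tool's x, y, z in m, then the turn about the tool's z in rad. A call has 1 to 12 rows; each row is the pose to reach, as a shift and turn from the pose commanded when the call began, along the tool's axes at that moment; what a row does not reach only later rows make up. A row lasts 1/8 s, in which the tool goes at most 62.5 mm and 10.7 degrees, less where a joint would pass 70% of its speed; a pose out of reach is approached as far as the arm can. A call with a gripper value outside its range is refused whole. The fingers move at their own pace and stop on an object; "force" is the grip in N (left out, the last holds). Time passes only in rows, so rows that repeat a pose let the fingers close. It gives the time, the measured TCP pose, the force and the opening at its end, in the units of the state.
- get_obs(): the state, without advancing time (a new reading comes with each control period).
- camera(name): name is "side" or "top"; returns a dict with "pixels" (400x640x3 uint8, blue, green, red), "vertical_fov" (degrees; the focal length in pixels is half the picture's height over the tangent of half this angle, whatever the lens; pixels are square), "cx", "cy" (the principal point, pixels), "D" ([k1, k2, p1, p2, k3] as OpenCV has them; the pictures are not rectified), "T" (4x4, takes a point from camera to world coordinates). Camera axes: x right, y up, looking along -z (the intrinsics and any distortion apply to the point x, -y, -z); pixel columns grow to the right and rows downward; lengths in m; the calibration is good to about 2 mm. A picture is of the moment at which its call begins. There is no depth.
- hand_in(): hands the job in, once; it reports no verdict.
The state is a dict: "time": time; "q": joint angles; "joint_velocities": joint speeds; "joint_torque": joint torques, N m; "position": TCP position; "tool_rot": TCP orientation; "ft_force": force on the tool from outside, world axes, zero at the start; "moment": the same for the moment, N m; "grip_width": finger opening in m.
Only numpy, scipy, OpenCV 4.12 (cv2) and the standard library are available. Lean on these libraries where they do the work, as an engineer would, in place of code of your own. Each camera call takes 0.05 s, during which the arm holds its last target.

### The job

First flip the coil's toggle switch over to on, from leaning towards the robot to leaning away from it, while the probe is still in its holder. Then take the field probe by its handle out of the upright holder and lower its rod into the open bore of the copper coil without touching the coil with it; finish while still holding it there, still and upright, with the rod centred in the bore and its tip half-way down the bore. Leave the switch on, and everything else on the bench where it stands.

Things in the scene. Friction and masses are not known exactly. Their poses are not given: they have to be found in the camera images.
- toggle (a joint): Toggle lever of the switch box: 0 rad = off (lever leans 0.5 rad from upright towards the box's -x side, the side of the robot), 1.0 rad = on (leans 0.5 rad to the box's +x side, away from the robot). It has two rests: the weighted lever tips over from the upright middle (0.5) to the nearer end by itself and stays there; less than 1 N at the ball moves it.
- toggle_tip (a point): Centre of the 24 mm steel ball at the end of the toggle lever. The lever is a steel bar 10 mm thick, 65 mm from hinge to ball centre; the ball is about 97 mm above the table when off or on, 105 mm in the middle. Nothing else stands above the 40 mm high box.
- toggle_hinge (a point): The lever's pivot, at the centre of the top face of the switch box (grey, fixed to the table, 90 mm along its x by 66 mm along its y, 40 mm high). Axes are those of the box: x is the direction in which the lever is thrown to on (within 0.5 rad of straight away from the robot), y the hinge axis, z up.
- probe_grip (a point): Field probe, loose, about 90 g: this point is the centre of its square black handle (24 x 24 mm, 70 mm long, faces along its x and y axes). Below the handle, on the same axis, is a bare aluminium rod 10 mm thick and 90 mm long; the rod's tip is 125 mm below this point along -z. In the holder it stands upright with the handle's underside on the holder's top (this point 135 mm above the table).
- probe_tip (a point): Free end of the probe's rod (centre of the end face); z points along the rod up to the handle.
- holder_hole (a point): Centre of the mouth of the upright holder's hole, at the top of the holder: a grey block 60 x 60 mm and 100 mm high on a flat 90 mm black foot, fixed to the table. The hole is 14 mm wide, vertical and goes right through.
- coil_mid (a point): Centre of the coil's bore, half-way down, 54 mm above the table. The coil stands upright, fixed to the table: copper winding on a black bobbin, flanges 90 mm across, on a black disc foot 110 mm across and 12 mm high. The bore is 30 mm wide, vertical, open at the top, 84 mm deep (z 12 to 96 mm above the table).
- coil_mouth (a point): Centre of the upper opening of the coil's bore, 96 mm above the table, level with the top flange.
- transformer: Bystander: small transformer, steel core and copper winding, 66 x 60 x 50 mm, origin under its centre. Leave it alone.
- meter: Bystander: dark hand meter lying flat, 130 x 70 x 37 mm with its dial, origin under its centre. Leave it alone.
- reel: Bystander: wire reel, metal ring 52 mm across, 30 mm high, standing on its end, origin under its centre. Leave it alone.
- capacitor: Bystander: upright capacitor can, 34 mm across, 50 mm high, origin under its centre. Leave it alone.
- driver: Bystander: screwdriver 150 mm long lying along its x axis, under 35 mm high. Leave it alone.
- heatsink: Bystander: finned aluminium heat sink, 50 x 40 x 28 mm, origin under its centre. Leave it alone.
There are look-alikes about, which are no part of the job. Leave any blue look-alike of the part that bears probe_grip alone.

How it is judged:
By the outcome, as a careful person would: the job done as asked, in the order asked, and still so for the second after the job is handed in, while the arm keeps its last pose, push and grip.
It also fails if it takes over 61 s, if anything falls off the work surface, if the arm or the gripper's body presses on something with over 40 N, if the wrist force passes 120 N, or if a joint passes its speed limit or range.

## Working session

There is one attempt and no reset: what is moved stays moved. The work goes in short steps, Python scripts to look and compute and a tool call to move; the robot and the scene stay as the last step left them, time stands still between calls to the robot, and variables do not carry over. Pictures are saved under pics/ and viewed, and the job is handed in when it is done.

Besides the shell and the picture viewer there is one more tool, called after "Emit:" as name(argument=value, ...) on one line, values as JSON. servo_tool: Moves the arm, as the interface text tells. Its arguments: {"type":"object","properties":{"steps":{"type":"array"},"force":{"type":"number"}},"required":["steps"]}

```bash
mkdir -p pics
python3 - <<'E'
from rig import get_obs, camera, tip_reach
import cv2
print(tip_reach() if callable(tip_reach) else tip_reach)
o=get_obs()
for k,v in o.items(): print(k,v)
for n in("side","top"):
    c=camera(n); cv2.imwrite(f"pics/{n}0.png",c["pixels"])
    print(n,c["vertical_fov"],c["cx"],c["cy"],c["D"],c["T"])
E
```

```text
0.1822
time 0.0
q [ 1.16747320e+00  5.28491854e-01  1.43390786e+00  7.56267918e-07
  1.18141471e+00 -1.78489832e-01]
joint_velocities [ 0.00042447 -0.00033804 -0.00043347  0.00113543  0.00073149  0.00058545]
joint_torque [ 8.03154344e-04 -4.40046215e+01 -1.76588255e+01  6.35452475e-02
  5.82478114e-02 -1.56169849e-04]
position [0.13916717 0.60895478 0.40375366]
tool_rot [ 1.12180091e-01  9.93687271e-01 -1.06410715e-03 -3.18958956e-04]
ft_force [-0.88923533  0.55154153 -0.03595146]
moment [0.02697479 0.0139122  0.00248341]
grip_width 0.08697362153575669
side 56.47342325608331 315.0239626193556 193.49953027690137 [-0.06368153  0.          0.          0.          0.        ] [[ 0.9847803   0.10365808 -0.139509    0.39831275]
 [-0.17295907  0.50543503 -0.84535235 -0.75282225]
 [-0.01711486  0.85661569  0.51567106  0.5571789 ]
 [ 0.          0.          0.          1.        ]]
top 56.70738451821011 319.92248552980084 205.5304951418766 [-0.01414222  0.          0.          0.          0.        ] [[-0.01706351  0.98904512 -0.14662395  0.37090183]
 [-0.99980742 -0.01829994 -0.00708777 -0.01143708]
 [-0.00969334  0.14647477  0.98916691  1.1399748 ]
 [ 0.          0.          0.          1.        ]]
```

View pics/side0.png

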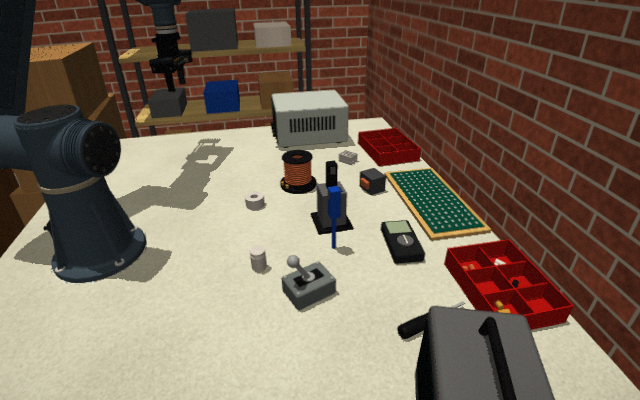

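View pics/top0.png

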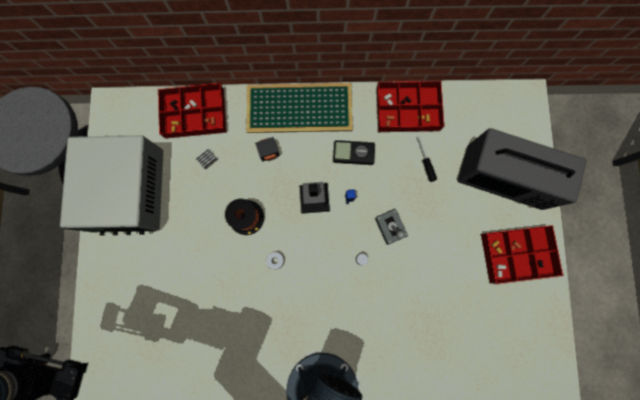

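```bash
cat > h.py <<'E'
import numpy as np,cv2
from rig import camera,get_obs
def cal(c):
    f=200/np.tan(np.radians(c["vertical_fov"]/2))
    return np.array([[f,0,c["cx"]],[0,f,c["cy"]],[0,0,1.]]),np.array(c["D"],float),np.array(c["T"])
def ray(c,uv):
    K,D,T=cal(c); p=cv2.undistortPoints(np.array([[uv]],float),K,D)[0,0]
    d=T[:3,:3]@np.array([p[0],-p[1],-1]); return T[:3,3],d/np.linalg.norm(d)
def onz(c,uv,z):
    o,d=ray(c,uv); return o+d*(z-o[2])/d[2]
def proj(c,P):
    K,D,T=cal(c); q=(np.atleast_2d(P)-T[:3,3])@T[:3,:3]; q=q*[1,-1,-1]
    return cv2.projectPoints(q.reshape(-1,1,3),np.zeros(3),np.zeros(3),K,D)[0].reshape(-1,2)
def tri(c1,u1,c2,u2):
    o1,d1=ray(c1,u1);o2,d2=ray(c2,u2)
    s=np.linalg.lstsq(np.c_[d1,-d2],o2-o1,rcond=None)[0]
    a=o1+d1*s[0];b=o2+d2*s[1]; return (a+b)/2,np.linalg.norm(a-b)
def crop(c,x0,y0,x1,y1,s,name):
    cv2.imwrite(name,cv2.resize(c["pixels"][y0:y1,x0:x1],None,fx=s,fy=s,interpolation=cv2.INTER_CUBIC))
E
python3 - <<'E'
from h import *
s=camera("side");t=camera("top")
crop(s,235,130,395,310,3.3,"pics/s1.png")   # 
crop(t,215,165,415,275,4,"pics/t1.png")
import pickle;pickle.dump((s,t),open("c0.pkl","wb"))
E
```

```text
(no output)
```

View pics/s1.png

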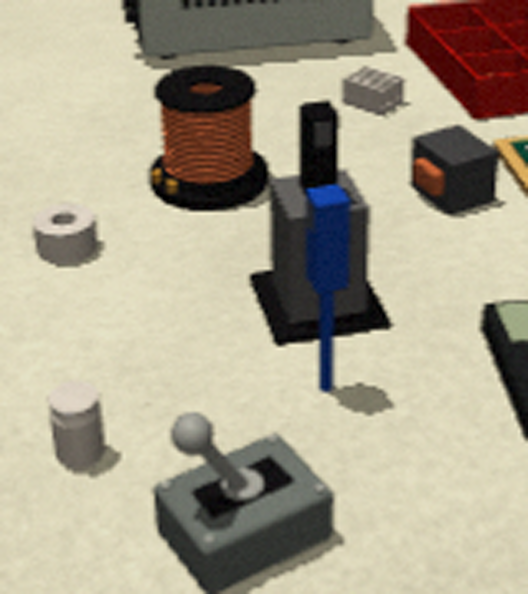

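View pics/t1.png

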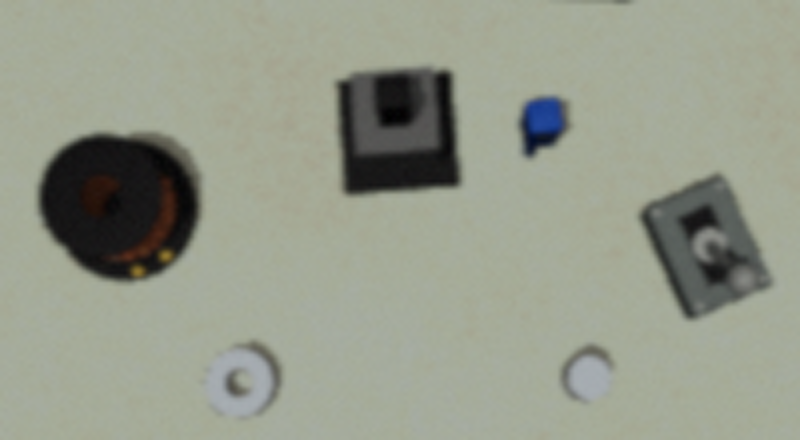

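Candidates for the probe: the black handle in the grey holder, side (332,175) / top (314,189), and the blue one standing free, side (335,205) / top (350,194). The black one in the holder matches the description, and the crops confirm it. The lever leans towards the robot. Next I measure.

Run:
```python
from h import *
import pickle
s,t=pickle.load(open("c0.pkl","rb"))
np.set_printoptions(precision=4,suppress=True)
# print HSV-ish along regions for thresholding
for nm,c,(x0,y0,x1,y1) in [("coil top",t,(222,195,268,238)),("holder top",t,(296,178,334,216)),("box top",t,(372,205,412,248))]:
    g=cv2.cvtColor(c["pixels"],cv2.COLOR_BGR2GRAY)[y0:y1,x0:x1]
    print(nm); 
    for r in g[::2]: print(' '.join(f"{v:3d}" for v in r[::1]))
```

```text
coil top
168 168 166 166 167 167 167 168 166 168 168 167 166 168 168 168 168 168 166 168 169 167 167 168 167 169 168 169 167 168 168 168 167 169 167 168 168 167 167 167 167 167 166 168 166 166
167 167 166 166 167 168 166 167 168 167 168 167 168 167 167 163 159 154 154 154 156 158 164 167 166 161 158 155 155 155 156 156 158 161 165 168 168 167 167 167 167 168 167 168 169 166
168 166 166 167 167 167 167 166 166 166 159 148 127  98  79  69  56  46  44  47  53  61  71  78  88  85  82  86  89  91  95  99 101 109 115 123 141 159 167 168 168 168 166 165 169 169
169 167 168 168 167 168 167 157 137 105  69  40  26  21  18  18  18  17  17  18  21  20  17  22  21  20  19  18  21  26  34  44  62  78  85  94 101 116 139 156 163 166 168 166 166 165
168 168 167 167 165 157 131  86  45  25  19  17  20  20  19  22  19  19  20  20  18  20  21  20  20  22  18  21  19  15  14   9  11  18  33  57  80  93 100 108 135 158 167 166 167 166
166 167 168 163 144 103  56  27  18  21  20  19  20  18  21  18  21  21  19  20  22  21  20  22  20  18  18  21  22  21  19  12  13   6  13  12  25  47  77  92 107 136 158
[... 8683 characters left out ...]
  92  89  93 112 139 154 163 167 168 168 168 167 167 168 168
168 166 168 169 169 168 168 168 167 169 168 159 130  79  52  66  93 113 115  99  89  88  99 116 141 153 157 160 165 168 167 169 168 168 168 167 168 167 167 167
169 168 168 169 168 169 169 168 167 167 168 167 161 131  85  58  74  98 114 121 138 151 162 166 167 168 167 168 168 167 168 166 166 167 168 167 167 168 168 167
167 167 167 168 167 167 167 168 167 167 167 168 168 167 159 153 153 159 164 168 168 167 168 168 167 167 168 166 166 167 167 168 168 166 167 168 167 168 167 166
168 168 170 168 167 166 166 166 167 168 168 168 169 168 169 167 167 168 167 167 169 168 168 168 166 167 167 168 170 168 168 168 168 167 167 167 168 167 167 167
```

```bash
cat > m.py <<'E'
from h import *
import pickle
from scipy.optimize import least_squares
s,t=pickle.load(open("c0.pkl","rb"))
np.set_printoptions(precision=4,suppress=True)
def edge_radial(c,ctr,angs,thr,r0,r1,below=True):
    g=cv2.GaussianBlur(cv2.cvtColor(c["pixels"],cv2.COLOR_BGR2GRAY),(0,0),0.5).astype(np.float32)
    out=[]
    for a in angs:
        r=np.arange(r0,r1,0.1).astype(np.float32)
        x=(ctr[0]+r*np.cos(a)).astype(np.float32);y=(ctr[1]+r*np.sin(a)).astype(np.float32)
        v=cv2.remap(g,x[None],y[None],cv2.INTER_LINEAR)[0]
        k=np.where(v>thr)[0]
        if len(k): out.append((x[k[0]],y[k[0]]))
    return np.array(out)
def circ(P,R):
    f=lambda p:np.hypot(P[:,0]-p[0],P[:,1]-p[1])-R
    r=least_squares(f,P.mean(0)[:2],loss="soft_l1",f_scale=.001);return r.x,np.sqrt((f(r.x)**2).mean())
def circf(P):
    f=lambda p:np.hypot(P[:,0]-p[0],P[:,1]-p[1])-p[2]
    r=least_squares(f,[*P.mean(0)[:2],.045]);return r.x
pts=edge_radial(t,(242,214),np.radians(np.arange(150,262,4)),90,5,40)
P=np.array([onz(t,p,.096) for p in pts]);print("coil top",circ(P,.045),circf(P))
pts=edge_radial(s,(297,157),np.radians(np.arange(185,356,6)),70,3,40)
P=np.array([onz(s,p,.096) for p in pts]);print("coil side",circ(P,.045),circf(P))
# ball
b=edge_radial
g=cv2.cvtColor(s["pixels"],cv2.COLOR_BGR2GRAY)[250:280,280:310]
for r in g[::1]: print(' '.join(f"{v:3d}" for v in r))
E
python3 m.py
```

```text
coil top (array([0.5066, 0.2234]), np.float64(0.00024413309907867783)) [0.5071 0.2246 0.0439]
coil side (array([0.5064, 0.2228]), np.float64(0.001783380700130831)) [0.5079 0.2267 0.0412]
211 210 207 210 211 215 211 208 206 212 210 208 210 211 213 213 215 213 210 213 213 213 211 215 214 211 212 214 218 219
214 214 214 216 217 216 214 212 212 209 209 212 213 214 211 216 218 217 214 214 214 216 216 213 211 211 217 219 222 218
200 211 214 215 217 216 214 208 208 215 216 215 215 215 215 216 220 214 215 213 214 217 217 215 211 214 213 213 210 206
210 213 214 214 210 208 209 211 211 215 217 219 219 217 220 219 219 214 214 213 213 214 215 214 212 213 211 212 208 207
214 214 212 213 212 210 209 213 212 213 212 212 215 210 212 216 216 215 213 213 216 217 217 215 215 213 210 207 206 210
215 214 210 211 209 204 205 209 208 201 186 170 166 160 152 167 196 213 214 214 212 216 218 217 213 212 215 214 210 211
213 212 207 204 208 211 211 211 189 150 157 160 162 163 158 147 143 176 213 215 216 216 219 216 217 216 216 218 213 215
213 214 211 210 212 214 213 202 169 151 162 170 172 165 155 150 137 139 1
[... 1986 characters left out ...]
 204 196 179 130 108 115 111 110 112 110 114 111 114 108 112 109  88  70  71  73  72  72  75  95 135
212 209 206 198 197 168 136 112 110 113 115 111 112 110 115 117 117 109 103  99  80  52  85  96  68  72  72  72  72 105
210 209 182 155 171 160 133 104 111 114 111 110 114 110 111 109  97  82  52  38  19  52 117 127  68  68  74  71  75  87
205 181 131 119 138 142 113 104 111 111 110 111 109 103  96  82  40  22  20  20  19  39 105 121  69  68  68  72  76 106
198 146  99 104  98  99 103 110 112 115 111 109 104  84  40  20  16  16  21  19  22  21  57  82  84  76  76  90 122 145
204 154  77 100 108 112 111 112 112 112 112 111 102  61  22  20  21  17  21  18  20  20  32  64  85  89  85 125 162 165
```

Run:
```python
from h import *
import pickle
s,t=pickle.load(open("c0.pkl","rb"))
crop(s,275,240,345,305,10,"pics/s_box.png")
crop(s,305,150,365,215,9,"pics/s_holder.png")
```

```text
(no output)
```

View pics/s_box.png

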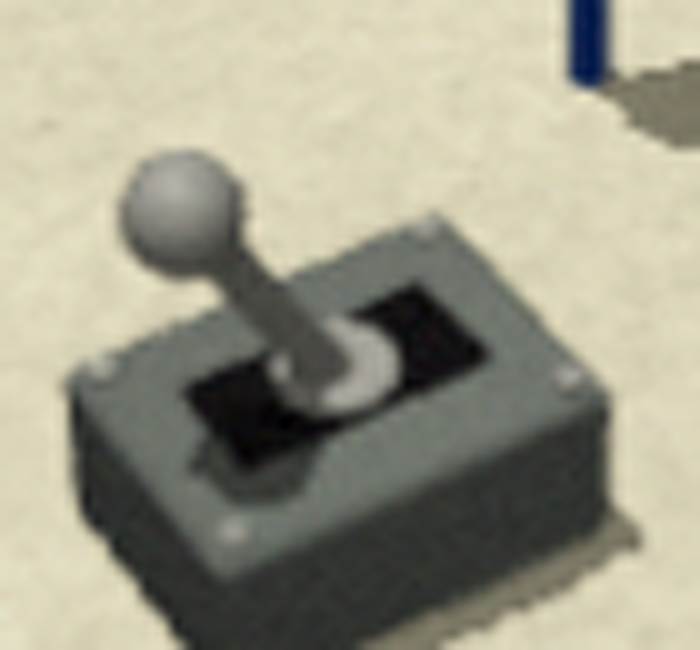

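View pics/s_holder.png

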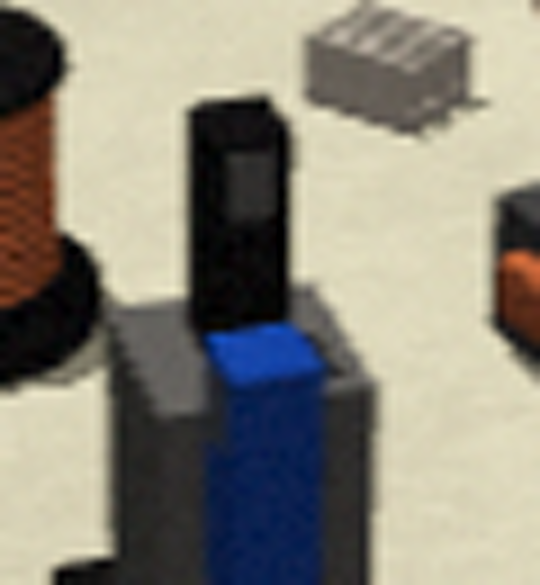

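Run:
```python
from h import *
import pickle
s,t=pickle.load(open("c0.pkl","rb"))
np.set_printoptions(precision=4,suppress=True)
S=lambda x,y:np.array([(x+.5)/10-.5+275,(y+.5)/10-.5+240])
T=lambda x,y:np.array([(x+.5)/4-.5+215,(y+.5)/4-.5+165])
H=lambda x,y:np.array([(x+.5)/9-.5+305,(y+.5)/9-.5+150])
for nm,C,M,pts in [("side screws",s,S,[(103,367),(425,225),(570,377),(235,528)]),("side corners",s,S,[(70,382),(432,210),(608,390),(225,578)]),("top corners",t,T,[(643,213),(720,175),(772,283),(693,318)])]:
    P=np.array([onz(C,M(*p),.04) for p in pts]);print(nm,P[:,:2].tolist(),P.mean(0))
    P=P[:,:2];print("  sides",[np.linalg.norm(P[i]-P[i-3]) for i in range(4)],"yaws",[np.degrees(np.arctan2(*(P[i-3]-P[i])[::-1])) for i in range(4)])
print("ball",tri(s,S(182,212),t,T(743,275)), onz(s,S(182,212),.097),onz(t,T(743,275),.097))
print("handle top@.17",onz(t,(312.7,187.5),.17))
print("side handle top corners",[onz(s,H(*p),.17) for p in [(190,108),(268,97),(288,128)]])
print("holder top corners side",[onz(s,H(*p),.10) for p in [(108,308),(310,288),(375,382),(160,415)]])
# holder top: left-bottom etc. corners top view
print("holder top corners top",[onz(t,T(*p),.10) for p in [(350,73),(432,68),(440,150),(358,156)]])
# blue
print("blue top face", onz(s,H(265,352),.16), tri(s,H(265,352),t,T(545,112)), "tip",onz(s,S(588,78),0))
for n,p in [("cap",(362,257)),("reel",(275,260))]: print(n,onz(t,p,.04))
```

```text
side screws [[0.42494500843797595, -0.20527981260290729], [0.4948408296798091, -0.17623726767097636], [0.5148816552629657, -0.22552366560306092], [0.4447717313212628, -0.2529185958721104]] [ 0.4699 -0.215   0.04  ]
  sides [np.float64(0.0756894658667474), np.float64(0.053205109822030194), np.float64(0.07527206413774934), np.float64(0.051599928407515816)] yaws [np.float64(22.563465664171492), np.float64(-67.87236719229615), np.float64(-158.65729760198613), np.float64(112.5965262166454)]
side corners [[0.41810436490731406, -0.20825382155503136], [0.4970909369349168, -0.17194931931930346], [0.521411162428677, -0.2304808117967987], [0.44125253147100935, -0.26501293710225876]] [ 0.4695 -0.2189  0.04  ]
  sides [np.float64(0.08693040574652602), np.float64(0.06338303384747708), np.float64(0.08728043191414415), np.float64(0.06129791850433497)] yaws [np.float64(24.684873298803524), np.float64(-67.43678951682104), np.float64(-156.69375082594618), np.float64(112.1871922628827)]
top corners [[0.49367832944187645, -0.16828376424047334], [0.5212094568495016, -0.2269614082654493], [0.43982695921741
[... 488 characters left out ...]
2287  0.097 ]
handle top@.17 [0.5636 0.0139 0.17  ]
side handle top corners [array([0.5527, 0.0202, 0.17  ]), array([0.5741, 0.0224, 0.17  ]), array([0.5752, 0.0036, 0.17  ])]
holder top corners side [array([0.5338, 0.0421, 0.1   ]), array([0.591 , 0.0418, 0.1   ]), array([ 0.5963, -0.0115,  0.1   ]), array([ 0.5372, -0.0166,  0.1   ])]
holder top corners top [array([0.5916, 0.0459, 0.1   ]), array([ 0.5941, -0.0129,  0.1   ]), array([ 0.5346, -0.0175,  0.1   ]), array([0.5314, 0.0408, 0.1   ])]
blue top face [ 0.5484 -0.0903  0.16  ] (array([ 0.5494, -0.0882,  0.1588]), np.float64(0.0009469428013950494)) tip [ 0.5488 -0.0886  0.    ]
cap [ 0.3788 -0.1246  0.04  ]
reel [0.3744 0.1313 0.04  ]
```

```bash
cat > rel.py <<'E'
import sys
from h import *
from scipy.spatial.transform import Rotation as R
# usage: rel.py x y z [yaw_deg of tool y]  -> shift in tool axes from measured pose
o=get_obs();Rm=R.from_quat(o["tool_rot"]).as_matrix()
tgt=np.array([float(v) for v in sys.argv[1:4]])
d=Rm.T@(tgt-o["position"]);y=Rm[:,1];cur=np.degrees(np.arctan2(y[1],y[0]))
print("t",o["time"],"shift",d.round(4),"len",np.linalg.norm(d).round(3),"yaw",cur.round(2),"pos",np.round(o["position"],4),"tilt",np.round(Rm[:,2],4),"F",np.round(o["ft_force"],2))
if len(sys.argv)>4: print("turn",np.radians(cur-float(sys.argv[4])).round(4))
E
python3 rel.py 0.5 0.25 0.405 50
```

```text
t 0.2 shift [-0.4318 -0.2696 -0.0006] len 0.509 yaw 77.12 pos [0.1392 0.6091 0.4041] tilt [-5.0e-04 -1.3e-03 -1.0e+00] F [ 0.19 -0.2  -0.21]
turn 0.4733
```

Emit:
servo_tool(steps=[0,-0.05,-0.03,0,0.05,0,-0.1,-0.06,0,0.1,0,-0.15,-0.09,0,0.15,0,-0.2,-0.12,0,0.2,0,-0.25,-0.15,0,0.25,0,-0.3,-0.185,0,0.3,0,-0.35,-0.215,0,0.35,0,-0.4,-0.25,0,0.42,0,-0.43,-0.27,0,0.47,0,-0.43,-0.27,0,0.47], force=20)

```text
time: 1.45
position: [0.5002, 0.2482, 0.4046]
tool_rot: [0.343, 0.94, 0.0, 0.0]
ft_force: [-0.4, 0.1, 0.9]
grip_width: 0.0016
```

```bash
python3 rel.py 0.3997 -0.2437 0.35 22.5
```

```text
t 1.45 shift [-0.2395 -0.4412  0.0546] len 0.505 yaw 49.94 pos [0.5002 0.2482 0.4046] tilt [ 9.e-04 -1.e-04 -1.e+00] F [-0.42  0.12  0.88]
turn 0.4789
```

Emit:
servo_tool(steps=[0,-0.027,-0.05,0,0.05,0,-0.054,-0.1,0,0.1,0,-0.081,-0.15,0,0.15,0,-0.108,-0.2,0,0.2,0,-0.135,-0.25,0,0.25,0,-0.162,-0.3,0.01,0.3,0,-0.189,-0.35,0.02,0.36,0,-0.216,-0.4,0.04,0.42,0,-0.2395,-0.441,0.055,0.479,0,-0.2395,-0.441,0.055,0.479])

```text
time: 2.7
position: [0.3997, -0.2439, 0.3489]
tool_rot: [0.555, 0.832, 0.0, -0.0]
ft_force: [-0.1, 0.7, 0.6]
grip_width: 0.0003
```

```bash
python3 rel.py 0.3997 -0.2437 0.267 22.5; python3 rel.py 0.4644 -0.2169 0.267 22.5
```

```text
t 2.7 shift [0.0001 0.0001 0.0819] len 0.082 yaw 22.55 pos [ 0.3997 -0.2439  0.3489] tilt [-5.e-04  5.e-04 -1.e+00] F [-0.14  0.66  0.59]
turn 0.0008
t 2.7 shift [0.0001 0.0701 0.0819] len 0.108 yaw 22.55 pos [ 0.3997 -0.2439  0.3489] tilt [-5.e-04  5.e-04 -1.e+00] F [-0.14  0.66  0.59]
turn 0.0008
```

Descend and have a look before the push.

Emit:
servo_tool(steps=[0,0,0,0.04,0,0,0,0,0.075,0,0,0,0,0.082,0,0,0,0,0.082,0])

```text
time: 3.2
position: [0.4003, -0.2409, 0.2681]
tool_rot: [0.553, 0.833, 0.0, -0.0]
ft_force: [0.2, 0.1, -0.6]
grip_width: 0.0008
```

Run:
```python
from h import *
s=camera("side");crop(s,235,190,355,310,5,"pics/s2.png")
```

```text
(no output)
```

View pics/s2.png

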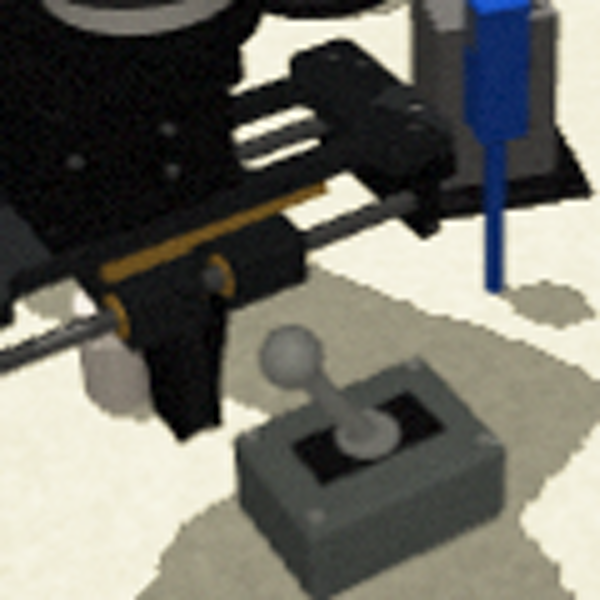

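The closed fingers stand on the robot side of the ball, level with it (ball at crop (290,355)), with clear space to push.

Emit:
servo_tool(steps=[0,0,0.02,0,0,0,0,0.032,0,0,0,0,0.044,0,0,0,0,0.056,0,0,0,0,0.066,0,0,0,0,0.072,0,0,0,0,0.072,0,0,0,0,0.072,0,0])

```text
time: 4.25
position: [0.4661, -0.214, 0.2676]
tool_rot: [0.554, 0.833, -0.0, -0.0]
ft_force: [0.1, 0.2, -0.7]
grip_width: 0.0003
```

```bash
python3 rel.py 0.4644 -0.2169 0.267
python3 - <<'E'
from h import *
s=camera("side");crop(s,235,190,355,310,5,"pics/s3.png")
E
```

```text
t 4.25 shift [-0.002  -0.0026  0.0006] len 0.003 yaw 22.74 pos [ 0.4661 -0.214   0.2676] tilt [-6.e-04  4.e-04 -1.e+00] F [ 0.06  0.21 -0.75]
```

View pics/s3.png

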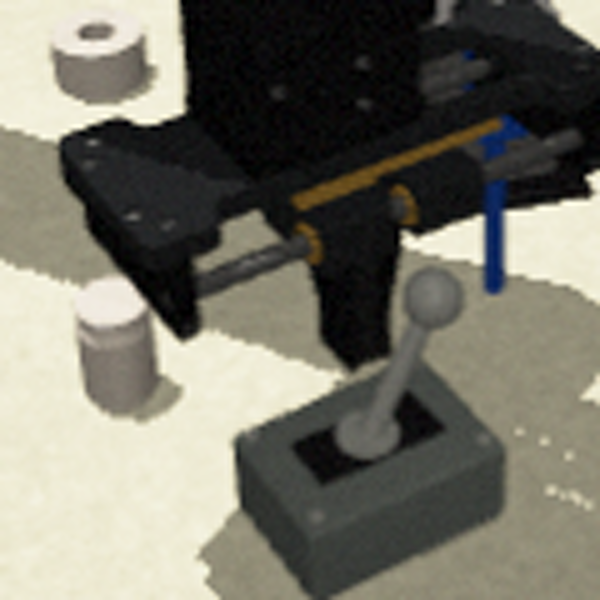

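Emit:
servo_tool(steps=[0,0,-0.015,0,0,0,0,-0.02,-0.04,0,0,0,-0.02,-0.09,0,0.04,0,-0.02,-0.133,0,0.087,0,-0.02,-0.135,0,0.087,0,-0.02,-0.135,0])

```text
time: 5.05
position: [0.4469, -0.2218, 0.4023]
tool_rot: [0.554, 0.832, -0.0, -0.001]
ft_force: [-0.8, 0.1, 0.0]
grip_width: 0.0226
```

```bash
python3 rel.py 0.5636 0.0139 0.40 4.5
python3 - <<'E'
from h import *
s=camera("side");cv2.imwrite("pics/s4.png",s["pixels"])
E
```

```text
t 5.05 shift [0.1723 0.1987 0.0024] len 0.263 yaw 22.71 pos [ 0.4469 -0.2218  0.4023] tilt [-1.e-03  6.e-04 -1.e+00] F [-0.81  0.15  0.02]
turn 0.3177
```

View pics/s4.png

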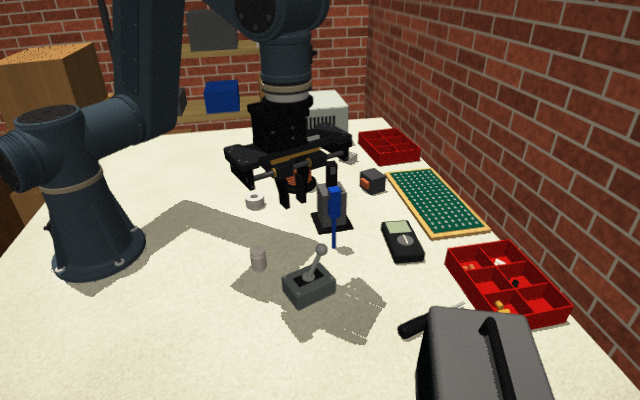

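The switch is on: the ball at (321,249) leans away from the robot and the blue probe is undisturbed. Next I go over the probe.

Emit:
servo_tool(steps=[0.087,0.035,0.04,0,0.06,0.087,0.07,0.08,0,0.12,0.087,0.105,0.12,0,0.18,0.087,0.14,0.16,0,0.24,0.087,0.165,0.19,0,0.3,0.087,0.172,0.199,0,0.318,0.087,0.172,0.199,0,0.318,0.087,0.172,0.199,0,0.318,0.087,0.172,0.199,0,0.318,0.087,0.172,0.199,0,0.318])

```text
time: 6.35
position: [0.5647, 0.0131, 0.4027]
tool_rot: [0.679, 0.734, -0.0, -0.0]
ft_force: [0.4, -0.2, 0.1]
grip_width: 0.0872
```

```bash
python3 rel.py 0.5636 0.0139 0.299 4.5
python3 - <<'E'
from h import *
print(get_obs()["grip_width"],get_obs()["q"])
s=camera("side");crop(s,255,110,415,230,5,"pics/s5.png")
t=camera("top");crop(t,215,105,415,255,4,"pics/t5.png")
E
```

```text
t 6.35 shift [ 0.0009 -0.001   0.1037] len 0.104 yaw 4.46 pos [0.5647 0.0131 0.4027] tilt [-2.e-04 -0.e+00 -1.e+00] F [ 0.41 -0.25  0.1 ]
turn -0.0006
0.08718550244462284 [-1.74664628e-01  4.48963915e-01  1.58788618e+00 -5.31098356e-05
  1.10495474e+00 -2.52551779e-01]
```

View pics/s5.png

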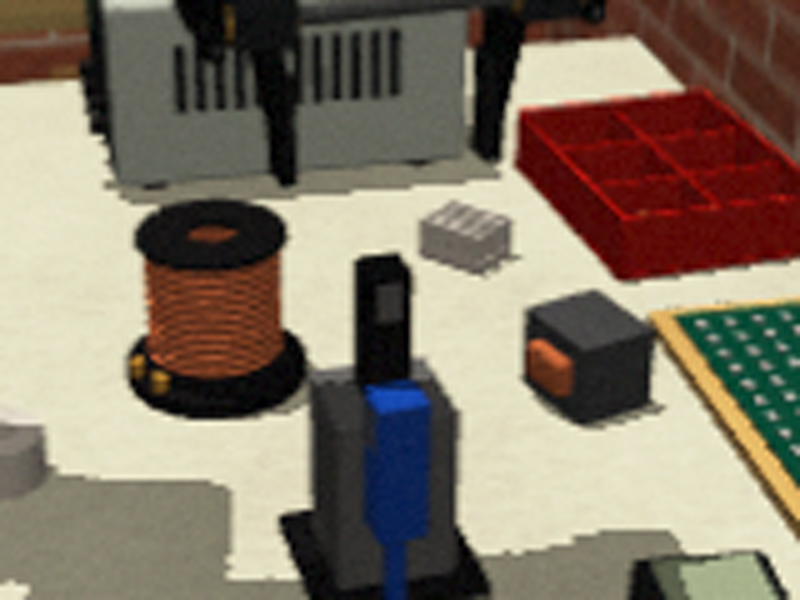

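View pics/t5.png

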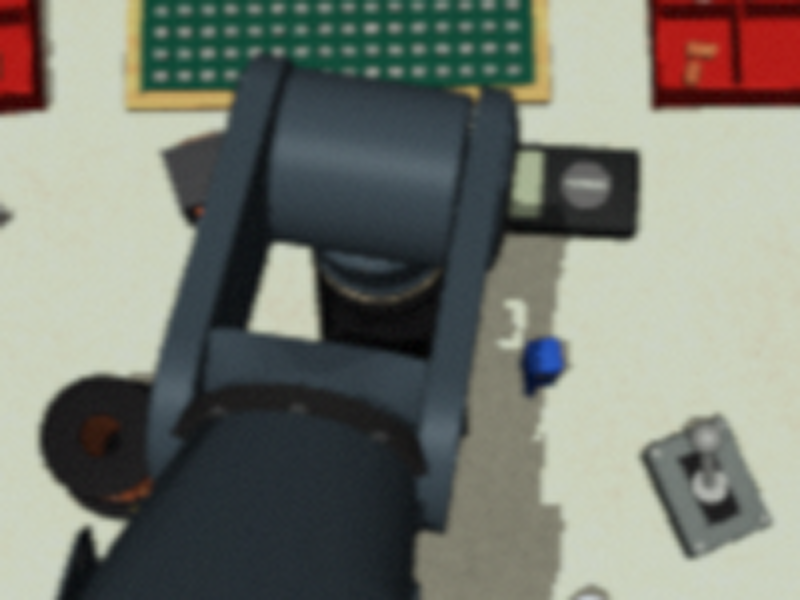

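Fingers straddle the black handle (tips at crop x 287 and 490, handle at 383) and the lever is still on in the top view. Descending.

Emit:
servo_tool(steps=[0.087,0.001,-0.001,0.03,0,0.087,0.001,-0.001,0.06,0,0.087,0.001,-0.001,0.085,0,0.087,0.001,-0.001,0.103,0,0.087,0.001,-0.001,0.103,0,0.087,0.001,-0.001,0.103,0])

```text
time: 7.2
position: [0.5642, 0.0145, 0.3005]
tool_rot: [0.679, 0.734, 0.0, 0.001]
ft_force: [-0.1, -1.1, -0.3]
grip_width: 0.0868
```

```bash
python3 rel.py 0.5636 0.0139 0.299 4.5
python3 - <<'E'
from h import *
s=camera("side");crop(s,275,110,395,210,6,"pics/s6.png")
E
```

```text
t 7.2 shift [-0.0006 -0.0006  0.0015] len 0.002 yaw 4.52 pos [0.5642 0.0145 0.3005] tilt [ 1.4e-03 -2.0e-04 -1.0e+00] F [-0.06 -1.1  -0.35]
turn 0.0003
```

View pics/s6.png

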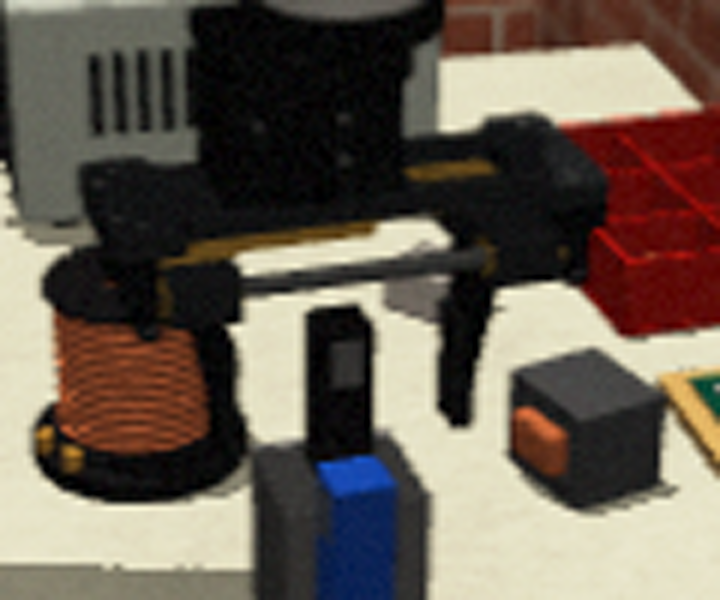

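Emit:
servo_tool(steps=[0.06,0,0,0,0,0.04,0,0,0,0,0.02,0,0,0,0,0.01,0,0,0,0,0.01,0,0,0,0,0.01,0,0,0,0,0.01,0,0,0,0,0.01,0,0,0,0], force=30)

```text
time: 8.25
position: [0.5638, 0.0147, 0.2997]
tool_rot: [0.679, 0.734, 0.0, -0.0]
ft_force: [0.0, 0.6, 0.1]
grip_width: 0.0239
```

```bash
python3 rel.py 0.5636 0.0139 0.299 4.5
python3 - <<'E'
from h import *
s=camera("side");crop(s,275,110,395,210,6,"pics/s7.png")
E
```

```text
t 8.25 shift [-0.0008 -0.0003  0.0007] len 0.001 yaw 4.52 pos [0.5638 0.0147 0.2997] tilt [ 0.  0. -1.] F [0.04 0.59 0.11]
turn 0.0004
```

View pics/s7.png

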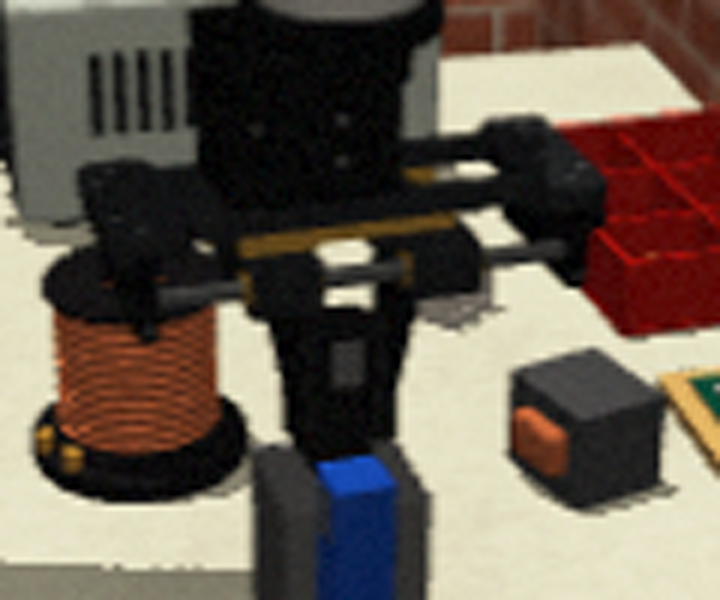

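Grip width is 23.9 mm, so the handle is held square. Lifting.

Emit:
servo_tool(steps=[0.01,0,0,-0.01,0,0.01,0,0,-0.03,0,0.01,0,0,-0.06,0,0.01,0,0,-0.09,0,0.01,0,0,-0.12,0,0.01,0,0,-0.15,0,0.01,0,0,-0.15,0,0.01,0,0,-0.15,0])

```text
time: 9.3
position: [0.5632, 0.0148, 0.449]
tool_rot: [0.679, 0.734, -0.0, -0.001]
ft_force: [-0.8, 0.3, -1.7]
grip_width: 0.0237
```

```bash
python3 rel.py 0.5065 0.223 0.45
python3 - <<'E'
from h import *
print(get_obs()["grip_width"])
s=camera("side");crop(s,255,90,415,230,5,"pics/s8.png")
E
```

```text
t 9.3 shift [ 0.212  -0.0401 -0.0009] len 0.216 yaw 4.52 pos [0.5632 0.0148 0.449 ] tilt [-1.7e-03  3.0e-04 -1.0e+00] F [-0.77  0.29 -1.74]
0.023674954706560686
```

View pics/s8.png

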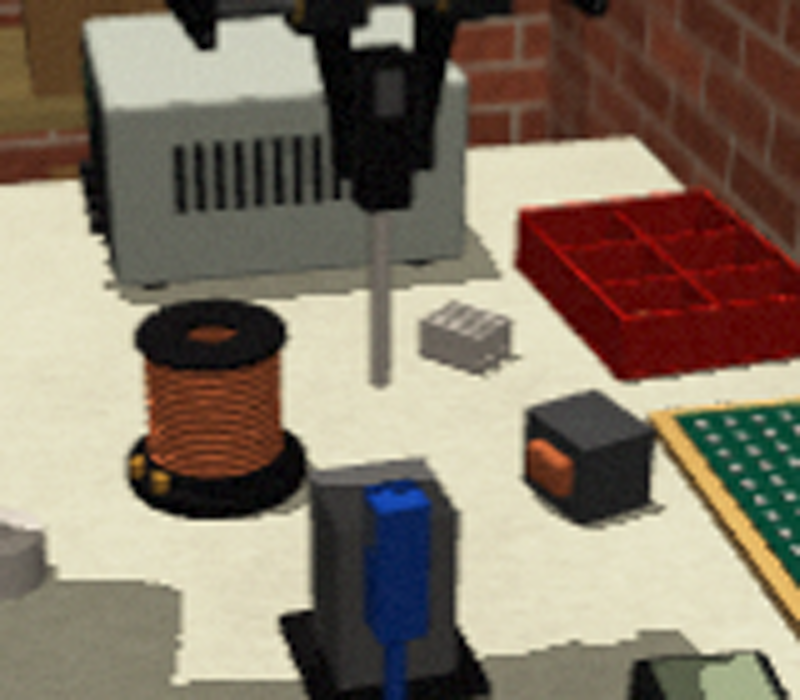

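The rod (tip at crop (380,383)) is out of the holder and hangs straight. I'll move it over the coil.

Emit:
servo_tool(steps=[0.01,0.02,-0.004,0,0,0.01,0.05,-0.01,0,0,0.01,0.085,-0.016,0,0,0.01,0.12,-0.023,0,0,0.01,0.155,-0.029,0,0,0.01,0.185,-0.035,0,0,0.01,0.205,-0.039,0,0,0.01,0.212,-0.04,0,0,0.01,0.212,-0.04,0,0,0.01,0.212,-0.04,0,0,0.01,0.212,-0.04,0,0])

```text
time: 10.72
position: [0.5075, 0.2222, 0.4497]
tool_rot: [0.679, 0.734, -0.0, 0.0]
ft_force: [0.0, -0.2, -1.6]
grip_width: 0.0238
```

```bash
python3 rel.py 0.5065 0.223 0.45
python3 - <<'E'
from h import *
o=get_obs();p=np.array(o["position"]);print(o["grip_width"])
from scipy.spatial.transform import Rotation as R
Rm=R.from_quat(o["tool_rot"]).as_matrix()
s=camera("side");crop(s,265,90,345,200,6,"pics/s9.png")
t=camera("top");crop(t,195,145,295,245,6,"pics/t9.png")
g=p+Rm[:,2]*.164; tip=p+Rm[:,2]*.289
print("tip exp",tip, "side px",proj(s,[tip,g,[.5065,.223,.096]]),"top",proj(t,[tip,[.5065,.223,.096]]))
E
```

```text
t 10.725 shift [ 0.0009 -0.0009 -0.0003] len 0.001 yaw 4.46 pos [0.5075 0.2222 0.4497] tilt [-1.e-04 -2.e-04 -1.e+00] F [ 0.04 -0.22 -1.62]
0.02381686725273388
tip exp [0.50747947 0.22210938 0.16068413] side px [[295.67334353 134.93455436]
 [293.66161151  90.77793917]
 [296.26171489 155.73719379]] top [[235.28582134 210.25474321]
 [240.31856044 213.64365133]]
```

View pics/s9.png

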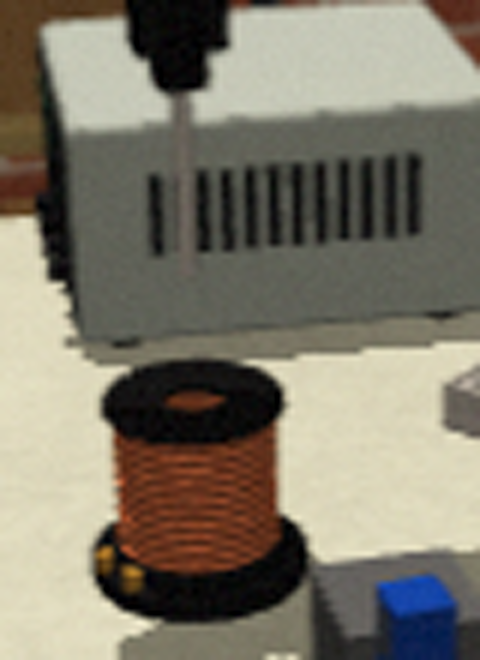

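View pics/t9.png

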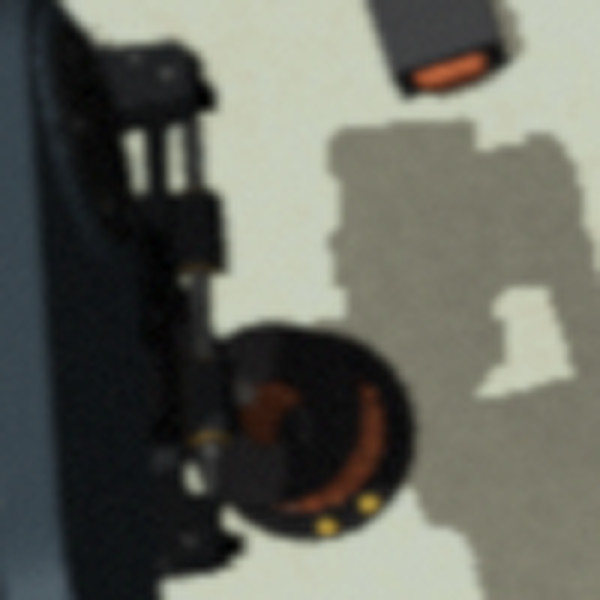

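Run:
```python
from h import *
s=camera("side")
np.set_printoptions(precision=2,suppress=True)
c=np.array([.5065,.223]);a=np.linspace(0,2*np.pi,181)
for R in(.045,.015):
    P=proj(s,np.c_[c[0]+R*np.cos(a),c[1]+R*np.sin(a),np.full(181,.096)]);print(R,P.min(0),P.max(0))
im=s["pixels"].astype(int)
g=im[...,2]
for y in range(148,166): print(y,g[y,278:316])
e=im[...,2]-im[...,0]
print("R-B")
for y in range(150,162): print(y,e[y,288:306])
```

```text
0.045 [280.7  149.31] [311.79 162.64]
0.015 [291.08 153.54] [301.44 157.98]
148 [186 122 122 127 125 119 119 115 116 118 121 121 119 122 125 120 122 123
 122 121 119 122 118 119 119 118 122 122 121 121 121 117 123 123 124 122
 122 121]
149 [192 124 126 123 124 121 120 123 121 119 120 122 120 124 120 119 118 122
 108  96  97  92 107 123 122 123 123 120 118 123 121 124 124 124 124 119
 173 211]
150 [220 217 188 122 124 123 120 123 120 119 117 103  82  68  65  37  31  27
  27  27  24  26  29  30  41  57  95 140 191 214 212 216 219 215 213 214
 214 217]
151 [222 219 220 216 213 214 214 211 168  67  56  28  24  21  20  17  22  20
  19  19  16  22  16  20  23  19  24  35  37  59 129 198 219 214 214 216
 213 214]
152 [220 222 222 223 221 219 187 126  92  26  20  20  16  17  16  20  26  20
  16  26  19  25  18  17  17  24  16  23  21  19  23  83 175 218 219 218
 219 215]
153 [220 220 222 222 219 186  93  23  22  24  21  19  19  18  22  21  21  19
  19  18  15  18  20  17  15  21  21  24  18  20  20  21  53 165 219 217
 219 217]
154 [222 221 219 217 185  92  26  24  17  21  16  19  21  21  15
[... 1879 characters left out ...]
  4  3  1  4  1  6  2  4  0  6  8 19 23]
151 [10  3 -1 -1 -1  0  0 -3  2  0  3  1  2  0  2 -1  0  3]
152 [ 3 -3 -2  2 -2  3  5 -1  2  5  0  1 -1  1 -1  6 -1  5]
153 [ 3  1  1  3  1  2  2  1 -4  0  2 -1  1 -1  2  1 -1  4]
154 [-2 -2  0 -2  3  2 -1  0 -1 -5  2  1  2 -1  0  3  2  3]
155 [ 2 -3  2  1 -1  0 22 34 40 36 38 28  9  1 -1 -1 -2 -1]
156 [ 4  6  2  4 21 55 74 66 67 67 68 67 78 69 29 -1  0  7]
157 [ 0  5  4  4 21 53 63 66 72 70 70 67 50 26  0  4 -2  2]
158 [-1  3 -1  3  3  1 10 16 24 35 24 12  2  0 -1 -4 -5 -4]
159 [-4  1 -2  2 -2  0  4  0  4  3 -1 -8 -3 -2  2  1 -6  4]
160 [ 6  5 -2  2  0  1 -2 -1  0 -2 -2  0  4  0  1 -1 -4 -1]
161 [ 3  2  0  6  0  1 -1  7  1 -2  0  3  0 -1  6  3 -2 -2]
```

```bash
python3 rel.py 0.5072 0.2238 0.3437; python3 -c "
from rig import *
import time
print([get_obs()['position'].round(4) if hasattr(get_obs()['position'],'round') else get_obs()['position'] for _ in range(3)])"
```

```text
t 10.875 shift [ 1.500e-03 -1.000e-04  1.061e-01] len 0.106 yaw 4.47 pos [0.5074 0.2224 0.4498] tilt [ 1.e-04 -1.e-04 -1.e+00] F [ 0.55 -0.29 -1.1 ]
[array([0.5074, 0.2224, 0.4498]), array([0.5074, 0.2224, 0.4498]), array([0.5074, 0.2224, 0.4498])]
```

First a partial descent, to just above the mouth (tip at about 104 mm), then a check.

Emit:
servo_tool(steps=[0.01,0.0015,0,0.01,0,0.01,0.0015,0,0.025,0,0.01,0.0015,0,0.04,0,0.01,0.0015,0,0.052,0,0.01,0.0015,0,0.056,0,0.01,0.0015,0,0.056,0,0.01,0.0015,0,0.056,0,0.01,0.0015,0,0.056,0])

```text
time: 11.88
position: [0.5072, 0.2244, 0.3943]
tool_rot: [0.679, 0.734, 0.0, 0.0]
ft_force: [0.8, 0.8, -0.9]
grip_width: 0.0239
```

```bash
python3 rel.py 0.5072 0.2238 0.3437
python3 - <<'E'
from h import *
s=camera("side");crop(s,270,110,330,190,8,"pics/s10.png")
t=camera("top");crop(t,210,180,280,240,8,"pics/t10.png")
o=get_obs();p=np.array(o["position"]);print(proj(s,[p-[0,.0006,.2897]]),proj(t,[p-[0,.0006,.2897],[.5072,.2235,.096]]))
E
```

```text
t 11.875 shift [-0.0006 -0.0001  0.0506] len 0.051 yaw 4.53 pos [0.5072 0.2244 0.3943] tilt [ 1.2e-03  3.0e-04 -1.0e+00] F [ 0.81  0.76 -0.85]
[[296.31870823 152.93795127]] [[239.37971627 213.05184398]
 [240.14696736 213.40282487]]
```

View pics/s10.png

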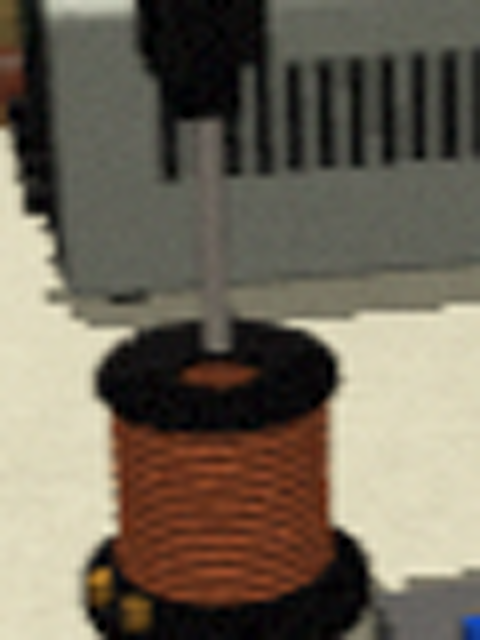

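View pics/t10.png

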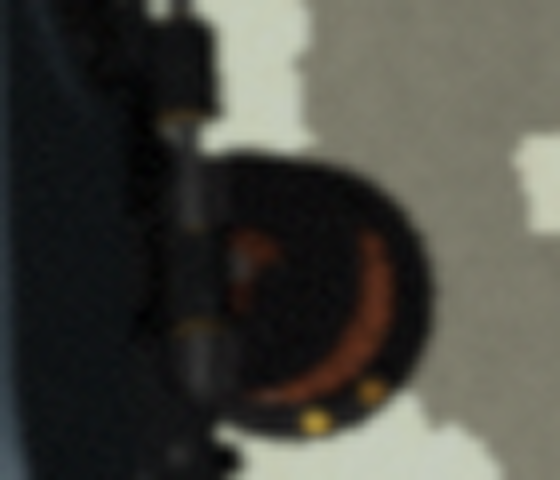

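The tip sits over the middle of the bore in both views: side (297,153), top (240,213), as predicted to within half a pixel. Lowering slowly.

Emit:
servo_tool(steps=[0.01,0,0,0.008,0,0.01,0,0,0.016,0,0.01,0,0,0.024,0,0.01,0,0,0.032,0,0.01,0,0,0.04,0,0.01,0,0,0.047,0,0.01,0,0,0.05,0,0.01,0,0,0.05,0,0.01,0,0,0.05,0,0.01,0,0,0.05,0,0.01,0,0,0.05,0])

```text
time: 13.35
position: [0.5071, 0.2244, 0.344]
tool_rot: [0.679, 0.734, 0.0, 0.0]
ft_force: [0.6, -0.2, -1.1]
grip_width: 0.0239
```

```bash
python3 rel.py 0.5072 0.2238 0.3437
python3 - <<'E'
from h import *
s=camera("side");crop(s,270,110,330,190,8,"pics/s11.png");cv2.imwrite("pics/s11f.png",s["pixels"])
o=get_obs();print(o["grip_width"],o["joint_velocities"])
g=s["pixels"].astype(int)[...,2]
for y in range(136,158,2): print(y,g[y,286:308])
p=np.array(o["position"]);b=p-[0,.0006,0]
print(proj(s,[b-[0,0,.2],b-[0,0,.23],[p[0],b[1],.1],[p[0],b[1],.096],[.5072,.2235,.096]]))
E
```

```text
t 13.35 shift [-0.0006  0.      0.0003] len 0.001 yaw 4.53 pos [0.5071 0.2244 0.344 ] tilt [ 4.e-04  1.e-04 -1.e+00] F [ 0.64 -0.18 -1.14]
0.023936058589850005 [ 5.97769013e-04  1.65512291e-03 -9.79348427e-05 -7.79066532e-04
 -1.10656975e-03  1.20642085e-03]
136 [100 100  96  71   2  11   9  10   5   8   0  13  14  10  31  72  93  93
  93  96  97 100]
138 [99 97 98 97 97 71 11 11 12 13  5 16  9  9 27 75 98 98 99 97 97 94]
140 [ 95  97  98  97  99  93  67   4   8  17  18  11  10   6  18  66  99  98
 100  99  97  96]
142 [ 97  98  97  94  96 100  95  84  76  91 104 100  94  97  97  97 100  94
  97  98  97  95]
144 [ 97  97  96  95  97  94  96 100  97  96 108 100  95  96  97  97  94  89
  90  83  83  84]
146 [ 72  58  76  98  96  96  99 107 101 104 109 111 121 123 121 122 122 119
 120 119 120 122]
148 [122 122 123 124 125 127 126 126 115 103 110 107 113 122 120 123 121 125
 122 124 126 124]
150 [123 122 123 106  84  74  61  39  34  71 108 108  74  26  25  31  39  59
  95 150 197 217]
152 [ 93  19  20  20  20  18  22  16  20  74 109 109  75  16  16  18  18  22
  19  21  19  23]
154 [ 22  19  23  15  17   9  14  15  12  66 109 112  76  21   7  15  13   6
  12  10  15  12]
156 [ 11  12   8   7  11  12  33  84  99  99 105 106  92  82  93  74  37   7
   6   7  13  12]
[[295.72200304 140.2538502 ]
 [296.17149091 149.94201234]
 [296.37647648 154.3497391 ]
 [296.43490913 155.60500013]
 [296.4788003  155.64314923]]
```

View pics/s11.png

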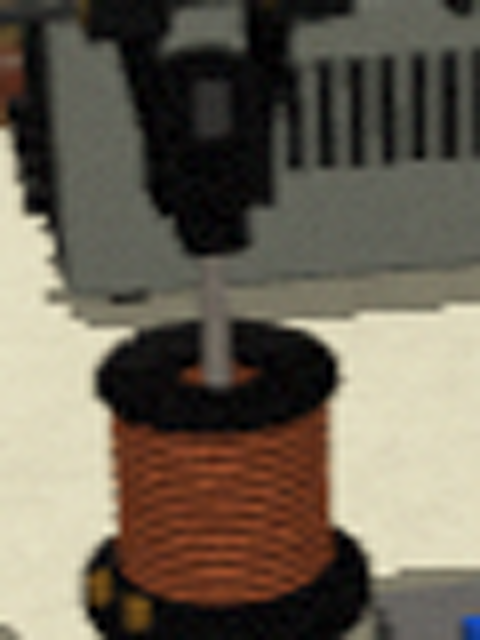

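View pics/s11f.png

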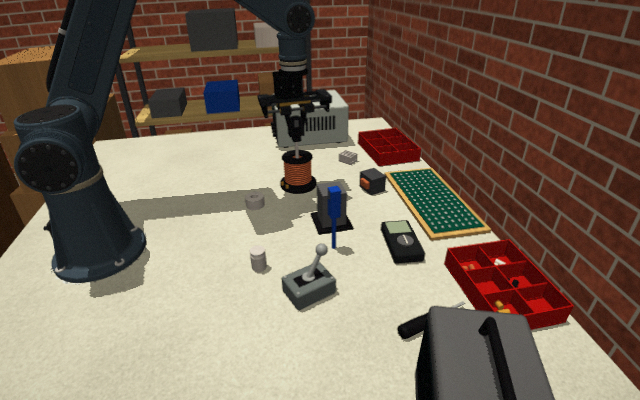

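The rod is in the bore with no contact force. The bore's visible copper is centred about 0.3 px (1 mm) right of the rod, so I trim that out and let it settle.

Emit:
servo_tool(steps=[0.01,0,0.001,0,0,0.01,0,0.001,0,0,0.01,0,0.001,0,0,0.01,0,0.001,0,0,0.01,0,0.001,0,0,0.01,0,0.001,0,0])

```text
time: 14.15
position: [0.5081, 0.2245, 0.3437]
tool_rot: [0.679, 0.734, 0.0, -0.0]
ft_force: [0.0, 0.0, -0.7]
grip_width: 0.0241
```

```bash
python3 rel.py 0.5078 0.2238 0.3437
python3 - <<'E'
from h import *
from rig import hand_in
t=camera("top");crop(t,215,165,415,275,4,"pics/t12.png")
o=get_obs();print(o["ft_force"],o["grip_width"],np.abs(o["joint_velocities"]).max())
E
```

```text
t 14.15 shift [-0.0006 -0.0003  0.    ] len 0.001 yaw 4.53 pos [0.5081 0.2245 0.3437] tilt [ 0.  0. -1.] F [ 0.01  0.01 -0.65]
[-0.46472581 -0.90149752 -0.3347451 ] 0.023698454221709415 0.0022134821187503907
```

View pics/t12.png

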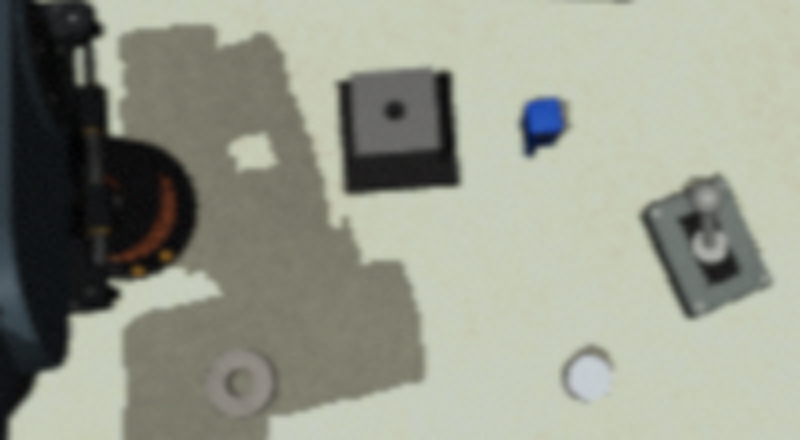

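The holder is empty, the blue probe is in place and the lever (crop (708,195)) is on. Handing in.

```bash
python3 -c "
from rig import hand_in
print(hand_in())"
```

```text
the job is handed in; nothing more can be done
None
```

I flipped the switch to on with the closed fingers while the probe was still in its holder. I then lifted the black probe out by its handle and lowered its rod into the coil's bore. I handed in at about 14 s, still holding it there.

- **Position:** by the measured arm pose, the tip is at about 54 mm height. It is within about 1–2 mm of the bore centre as estimated from the camera views. The tool is vertical and still.
- **Contact:** outside force stayed around 1 N with no sign of contact, and the grip width of 23.7–24.1 mm matches the handle.
- **Scene:** the last pictures show the lever leaning away from the robot and the holder empty. The blue look-alike and the bystanders in view look undisturbed.
- **Disagreement:** the centre from the bore's visible copper and the centre from the flange edge differed by about 1 mm. I split this with a final 1 mm trim in x. In the final top picture the arm hides part of the bore, so I checked centring after the trim only by arm pose.

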